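# Let one tube out of the twin-lane dispenser with its spring-centred lever

## Task

The bench dispenser holds one tube in each of its two sloping lanes, and a basket stands under one lane's spout. Push the upright lever sideways all the way towards the basket, hold it there for about a second so that the tube rolls out into the basket, then let the lever spring back upright. Work only the lever: do not touch the tubes, keep the other tube in its lane, and leave the basket where it stands.

Things in the scene. Friction and masses are not known exactly. Their poses are not given: they have to be found in the camera images.
- tube_feeder: Fixed two-lane tube dispenser, white and grey, 170 (x) x 220 (y) x 127 mm without the lever. Origin: on the worktop, midway between the lanes; from it the dispenser reaches 98 mm to the front, 75 mm to the back and 110 mm to each side. Its x axis points from the front (lever side, towards the robot) to the back, y to its left, z up. The lanes fall away from a central spine towards +y and -y at 17 degrees and end in spouts 110 mm from the centre, 70 mm high.
- lever (a joint): Angle of the sprung lever on the dispenser's front, rad. 0 = upright (spring-centred), positive = top leaning to the dispenser's +y, negative = to its -y; stops at +0.30 and -0.30. Leaning to one side lowers that side's lane gate (the tube is free from about 0.20) and lifts the other side's gate, whose lane stays shut. Stiffness 2.2 N m/rad: about 5.5 N at the paddle for the full push; it returns by itself.
- lever_tip (a point): Centre of the top of the lever's black paddle, 225 mm above the worktop when upright. The paddle is 60 mm along the dispenser's x, 16 mm thick along its y, and reaches 60 mm down from here; nothing else is near it at that height. The pivot lies 145 mm below this point with its axis along the dispenser's x, so the full push moves this point 43 mm sideways. Pushing is done flat on the paddle's +y or -y side.
- basket: Loose white perforated basket, 132 (x) x 172 (y) x 53 mm, walls 2 mm; origin at the centre of its underside. It stands with its long (y) axis along the dispenser's x, its centre about 177 mm from the dispenser's centre on the dispenser's +y or -y side (varies).
- tube_l: Screw-cap tube, 33 mm diameter at the cap and 114 mm long, 30 g, lying along the dispenser's x in the +y lane behind its gate. Origin on its skin, at half length.
- tube_l_mid (a point): Centre of the +y lane's tube (on its axis, at half length); in its lane 65 mm from the dispenser's centre, about 101 mm up.
- tube_r: The same kind of tube in the -y lane. Origin on its skin, at half length.
- tube_r_mid (a point): Centre of the -y lane's tube (on its axis, at half length).
Not all that is in view belongs to the job. Leave any blue look-alike of the tube_l alone.

How it is judged:
By the outcome, as a careful person would: the job done as asked, in the order asked, and still so for the second after the job is handed in, with the robot touching nothing.
It also fails if it takes over 32 s, if anything falls off the work surface, if the arm or the gripper's body presses on something with over 40 N, if the wrist force passes 120 N, or if a joint passes its speed limit or range.

## Robot

A 7-joint arm with a two-finger parallel gripper is mounted at the origin on a cart in front of the work surface, level with it; the furniture and walls round the work are solid. World frame = base frame: x ahead of the robot, y to its left, z up, the work surface at z = 0. Lengths are in m, angles in rad, forces in N, time in s.
With the tool pointing down it reaches from about 0.4 to 0.875 m from the base axis. Payload 4.4 kg.
Tool frame: the origin (TCP) lies midway between the tips of the shut fingers; the grasp point (between the pads) lies pinch_z behind it (pinch_z is the distance from the TCP to the grasp point, in m); z points along the fingers, y is the direction in which the jaws open and shut (so a half turn about z gives the same grasp; the last joint's range is limited). The gripper opens to 85 mm and grips with 20 to 120 N. Pads are 22 mm wide; open, the fingers measure 114 mm over their backs; the gripper's body (76 mm by 85 mm) begins 54 mm behind the grasp point. The pads swing forward as they close: fully open they stand 13 mm farther back than shut.
Start: joints at [-1.204, 0.628, 0.038, 1.517, -0.027, 0.996, -0.02], TCP at [0.273, 0.59, 0.231] pointing down, gripper open.
Joint ranges: [-3.06, 3.06], [-0.37, 2.12], [-1.25, 1.32], [0.18, 2.47], [-1.1, 4.24], [0.23, 1.98], [-2.94, 2.94]. Speed limits (rad/s): [2.57, 2.57, 3.14, 3.14, 3.14, 3.14, 3.14].

## Interface

Orientations are given as a unit quaternion [x, y, z, w].
In Python, from bench import * gives the robot as it stands. The module is installed in compiled form; this text tells all that it offers.
- The arm moves only by the tool step_arm, never from a script. Its argument "commands" is a list of rows, each an object of numbers: "dx", "dy", "dz": the shift along the tool's x, y, z in mm; "rx", "ry", "rz": the turn, a rotation vector about the tool's x, y, z in degrees. In form: [{"dx": .., "dy": .., "dz": .., "rx": .., "ry": .., "rz": ..}, ...]. A call has 1 to 10 rows; each row shifts and turns the commanded pose from where the row before left it, along the tool's axes as they then stand; what a row does not reach is not made up. A row lasts 1/12 s, in which the tool goes at most 41.7 mm and 7.16 degrees, less where a joint would pass 70% of its speed; a pose out of reach is approached as far as the arm can. A call with a gripper value outside its range is refused whole. "jaw" is the opening in per cent of the stroke, from 0 (shut) to 100 (fully open), set as the call begins (left out, the last holds). The fingers move at their own pace and stop on an object; "force" is the grip in N (left out, the last holds). Time passes only in rows, so rows that do not move let the fingers close. It gives the time, the measured TCP pose, the force and the opening at its end, in the units of the state.
- sense(): the state, without advancing time (a new reading comes with each control period).
- snapshot(name): name is "scene" or "top"; returns (picture, depth): 480x640x3 uint8, red, green, blue; 480x640 float32, m along the optical axis (not along the pixel's ray), 0 where there is no reading.
- camera_info(name): a dict with "fx", "fy", "cx", "cy" (pixels), "position" and "orientation" of the camera in the world. Camera axes: x right, y down, z forward; pixel columns grow to the right and rows downward; lengths in m; the calibration is good to about 2 mm. A picture is of the moment at which its call begins. camera_info takes no time and is no camera call.
- hand_in(): hands the job in, once; it reports no verdict.
Trained networks look in the newest picture that a camera, given by its name, has taken for a name from the list of things; names that differ only in an ending like _2 or _b are one class to them, and where a whole thing is asked for, a point or a joint stands for the part that bears it (a point fixed in the world has none). Each returns a list of dicts, best first, with "p" (0 to 1); they miss things now and then, are a little off and sometimes report something else, mostly with a low value. They report only what shows in the picture. A call takes as long as a camera call. They do not tell look-alikes from the thing itself.
- find_in(label, camera): "xyz" ([x, y, z] in m, in the coordinates of the camera as it stood for that picture, good to about 4 mm: the middle of the surface that is visible of it).
The state is a dict: "clock": time; "joint_positions": joint angles; "dq": joint speeds; "tau": joint torques, N m; "ee_pos": TCP position; "ee_rot": TCP orientation; "force": force on the tool from outside, world axes, zero at the start; "torque": the same for the moment, N m; "finger_gap": opening from 0.0 (shut) to 1.0 (fully open).
Only numpy, scipy, OpenCV 4.12 (cv2) and the standard library are available. Lean on these libraries where they do the work, as an engineer would, in place of code of your own. Each camera call takes 0.05 s, during which the arm holds its last target.

## Working session

There is one attempt and no reset: what is moved stays moved. The work goes in short steps, Python scripts to look and compute and a tool call to move; the robot and the scene stay as the last step left them, time stands still between calls to the robot, and variables do not carry over. Pictures are saved under pics/ and viewed, and the job is handed in when it is done.

Besides the shell and the picture viewer there is one more tool, called after ">>>" by a JSON object that holds its "method" and its "body". step_arm: Moves the arm, as the interface text tells. Its arguments: {"type":"object","properties":{"commands":{"type":"array"},"jaw":{"type":"number"},"force":{"type":"number"}},"required":["commands"]}

```bash
mkdir -p pics; cat > h.py <<'E'
from bench import *
import numpy as np, cv2
from scipy.spatial.transform import Rotation as R
def w(ci,p): 
    return R.from_quat(ci["orientation"]).apply(p)+np.array(ci["position"])
def cloud(ci,d):
    v,u=np.mgrid[0:480,0:640]
    P=np.stack([(u-ci["cx"])/ci["fx"]*d,(v-ci["cy"])/ci["fy"]*d,d],-1)
    return w(ci,P.reshape(-1,3)).reshape(480,640,3)
E
python3 - <<'E'
from h import *
for c in("scene","top"):
    im,d=snapshot(c); cv2.imwrite(f"pics/{c}0.png",im[...,::-1]); np.save(f"{c}0.npy",d)
    ci=camera_info(c); print(c,ci)
    for l in("tube_feeder","lever_tip","basket","tube_l","tube_l_mid"):
        try:
            for r in find_in(l,c)[:3]: print(l,round(r["p"],2),w(ci,r["xyz"]).round(3))
        except Exception as e: print(l,e)
s=sense();print(s)
E
```

```text
scene {'fx': 492.75580256130013, 'fy': 492.75580256130013, 'cx': 319.2243264289335, 'cy': 234.38872417339786, 'position': array([ 0.51597936, -1.17052709,  0.56476006]), 'orientation': array([ 0.85908585,  0.05357737, -0.03079461, -0.50808726])}
tube_feeder 0.76 [ 0.456 -0.38   0.099]
tube_feeder 0.28 [ 0.459 -0.436  0.105]
lever_tip 0.69 [ 0.417 -0.346  0.189]
basket 0.59 [ 0.443 -0.513  0.023]
tube_l 0.91 [ 0.49  -0.291  0.108]
tube_l 0.69 [ 0.483 -0.704  0.028]
tube_l 0.63 [ 0.463 -0.431  0.108]
tube_l_mid 0.7 [ 0.482 -0.704  0.024]
top {'fx': 457.30788980136566, 'fy': 457.30788980136566, 'cx': 311.9872979440555, 'cy': 243.70625976167386, 'position': array([ 0.23720954, -0.44664468,  1.14032908]), 'orientation': array([ 0.71299947, -0.69443149,  0.06666511, -0.07037345])}
tube_feeder 0.87 [ 0.451 -0.359  0.094]
lever_tip 0.9 [ 0.402 -0.346  0.205]
basket 0.8 [ 0.454 -0.529  0.011]
tube_l 0.97 [ 0.482 -0.287  0.11 ]
tube_l 0.91 [ 0.474 -0.694  0.03 ]
tube_l 0.87 [ 0.454 -0.421  0.105]
tube_l_mid 0.94 [ 0.477 -0.693  0.022]
tube_l_mid 0.71 [ 0.452 -0.356  0.096]
tube_l_mid 0.62 [ 0.484 -0.292  0.108]
{'clock': 0.6, 'joint_positions': array([-1.20380923,  0.62839892,  0.03852715,  1.51742713, -0.02703561,
        0.99630582, -0.02002641]), 'dq': array([-5.43922703e-04,  7.95498264e-05, -1.84753881e-03, -8.43646179e-04,
        5.07566935e-04, -1.64259339e-04, -4.54727881e-04]), 'tau': array([ 8.72496148e-04, -5.62980115e+01,  1.22500744e+00, -1.93694919e+01,
        1.08202224e-02,  1.79494222e-03,  4.26231935e-06]), 'ee_pos': array([0.27259133, 0.59007609, 0.23130591]), 'ee_rot': array([ 2.14754269e-01,  9.76668113e-01, -5.04564858e-06, -2.64561871e-05]), 'force': array([-0.44289047, -0.65512879,  0.01217579]), 'torque': array([ 0.00011521,  0.01233439, -0.01516341]), 'finger_gap': 1.0011057019928336}
```

View pics/scene0.png

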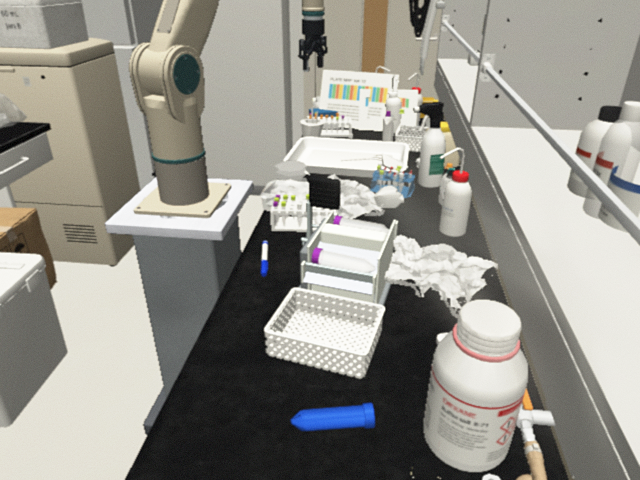

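View pics/top0.png

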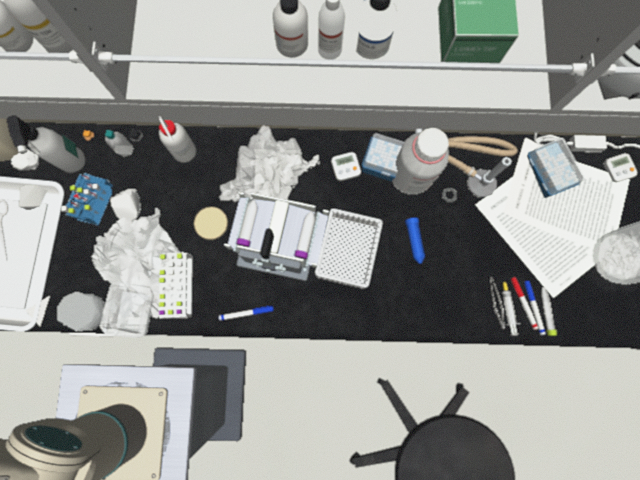

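```bash
python3 - <<'E'
from h import *
for c in("scene","top"):
    ci=camera_info(c); d=np.load(f"{c}0.npy"); im=cv2.imread(f"pics/{c}0.png"); P=cloud(ci,d)
    m=(d>0)&(P[...,2]>.165)&(P[...,2]<.26)&(P[...,0]>.3)&(P[...,0]<.5)&(P[...,1]>-.5)&(P[...,1]<-.25)
    q=P[m]; print(c,m.sum(),q.min(0).round(3),q.max(0).round(3))
    t=q[q[:,2]>.215]; 
    if len(t)>20: print("top",len(t),t.mean(0).round(3),cv2.minAreaRect((t[:,:2]*1000).astype(np.float32)))
    # tallest things anywhere reachable on path
    m=(d>0)&(P[...,2]>.13)&(P[...,0]>.1)&(P[...,0]<1)&(np.abs(P[...,1])<.9)
    q=P[m]; print("tall",[(k,len(q[(q[:,1]//.1)==k]),q[(q[:,1]//.1)==k].max(0).round(2)) for k in np.unique(q[:,1]//.1)])
    fe=(d>0)&(P[...,2]>.06)&(P[...,2]<.16)&(P[...,0]>.3)&(P[...,0]<.62)&(P[...,1]>-.52)&(P[...,1]<-.2)
    print("feeder rect",cv2.minAreaRect((P[fe][:,:2]*1000).astype(np.float32)))
E
```

```text
scene 1004 [ 0.389 -0.361  0.165] [ 0.453 -0.336  0.227]
top 227 [ 0.424 -0.35   0.221] ((424.1269226074219, -348.95782470703125), (16.62868309020996, 58.9290657043457), 78.74651336669922)
tall [(np.float64(-9.0), 7407, array([ 0.77, -0.8 ,  0.24])), (np.float64(-8.0), 14802, array([ 0.81, -0.7 ,  0.38])), (np.float64(-7.0), 8379, array([ 0.85, -0.6 ,  0.38])), (np.float64(-6.0), 6740, array([ 0.87, -0.5 ,  0.38])), (np.float64(-5.0), 7205, array([ 0.91, -0.4 ,  0.4 ])), (np.float64(-4.0), 4516, array([ 0.97, -0.3 ,  0.38])), (np.float64(-3.0), 2191, array([ 1.  , -0.2 ,  0.38])), (np.float64(-2.0), 1971, array([ 0.93, -0.1 ,  0.38])), (np.float64(-1.0), 18294, array([ 1. , -0. ,  0.5])), (np.float64(0.0), 326, array([0.74, 0.1 , 0.48])), (np.float64(1.0), 1151, array([0.76, 0.2 , 0.49])), (np.float64(2.0), 462, array([0.77, 0.3 , 0.38])), (np.float64(3.0), 359, array([0.79, 0.4 , 0.38])), (np.float64(4.0), 344, array([0.81, 0.5 , 0.38])), (np.float64(5.0), 1577, array([0.83, 0.6 , 0.46])), (np.float64(6.0), 602, array([0.85, 0.7 , 0.4 ])), (np.float64(7.0), 2638, array([0.87, 0.8 , 
[... 484 characters left out ...]
4(-7.0), 7212, array([ 0.98, -0.6 ,  0.38])), (np.float64(-6.0), 5833, array([ 0.98, -0.5 ,  0.42])), (np.float64(-5.0), 5900, array([ 0.98, -0.4 ,  0.4 ])), (np.float64(-4.0), 5959, array([ 0.97, -0.3 ,  0.38])), (np.float64(-3.0), 5660, array([ 0.97, -0.2 ,  0.38])), (np.float64(-2.0), 5729, array([ 0.97, -0.1 ,  0.38])), (np.float64(-1.0), 9807, array([ 0.97, -0.  ,  0.54])), (np.float64(0.0), 2729, array([0.84, 0.1 , 0.39])), (np.float64(1.0), 6022, array([0.88, 0.2 , 0.4 ])), (np.float64(2.0), 2089, array([0.95, 0.3 , 0.33])), (np.float64(3.0), 9, array([0.72, 0.31, 0.15]))]
feeder rect ((460.4131164550781, -350.23736572265625), (219.8194122314453, 167.10076904296875), 79.2307357788086)
```

```bash
python3 - <<'E'
from h import *
H=np.full((16,14),0.)
for c in("scene","top"):
    ci=camera_info(c); d=np.load(f"{c}0.npy"); P=cloud(ci,d)[d>0]
    i=((P[:,1]+.6)//.1).astype(int); j=((P[:,0]-.2)//.05).astype(int)
    ok=(i>=0)&(i<16)&(j>=0)&(j<14)&(P[:,2]<.6)
    np.maximum.at(H,(i[ok],j[ok]),P[ok,2])
print("x",(np.arange(14)*.05+.2).round(2))
for k in range(16): print(round(-.6+.1*k,1),(H[k]*100).astype(int))
E
```

```text
x [0.2  0.25 0.3  0.35 0.4  0.45 0.5  0.55 0.6  0.65 0.7  0.75 0.8  0.85]
-0.6 [ 0  0  0  5  5  5  5  0  7  8 37 24 41 38]
-0.5 [ 0  0  0 12 12 11 12  0  5  5 38 24 40 40]
-0.4 [ 0  1  1 22 22 22 13 12  5  5 38 24 37 37]
-0.3 [ 0  1  0  8 12 11 11 12  5  5 37 24 24 24]
-0.2 [ 0  7  7  7  7  1  1  3 19 21 37 24 24 24]
-0.1 [ 5  7  7  7  7  6  5  0  0 21 53 50 50 50]
0.0 [ 7  7  7  6  6  6  5  6  4 12 38 24 39  0]
0.1 [ 7  8  7  0  3  4  7  7 23 23 37 24 40 34]
0.2 [ 4  4  4  4  4  4  6  5 23 23 37 24 32 32]
0.3 [ 3  3  1  1  2  1  2  4  4 10 37 24  0  0]
0.4 [ 3  7  7  3  3  3 13 11  5  5 37 24 24  0]
0.5 [46 46 46  0  2 16 13 11  5  5 37 24 24  0]
0.6 [ 5 34 34  7  6  7 14 21 10  7 37 23 40  0]
0.7 [ 6 19 20 20 20 20 20 20 20 45 44 23 41 28]
0.8 [ 6 20 20  0  0 20 20  0  0 45 44 44 44 44]
0.9 [ 6  6  0  0  0  0  0  0 44 44 44 44 44 44]
```

>>> {"method": "step_arm", "body": {"commands": [{"dx":-15,"dy":-13},{"dx":-25,"dy":-21},{"dx":-28,"dy":-24},{"dx":-28,"dy":-24},{"dx":-28,"dy":-24},{"dx":-28,"dy":-24},{"dx":-28,"dy":-24},{"dx":-28,"dy":-24},{"dx":-28,"dy":-24},{"dx":-28,"dy":-24}], "jaw": 0, "force": 40}}

```text
invalid input at $.commands[0]: expected keys dx, dy, dz, rx, ry, rz
```

>>> {"method": "step_arm", "body": {"commands": [{"dx":-15,"dy":-13,"dz":0,"rx":0,"ry":0,"rz":0},{"dx":-25,"dy":-21,"dz":0,"rx":0,"ry":0,"rz":0},{"dx":-28,"dy":-24,"dz":0,"rx":0,"ry":0,"rz":0},{"dx":-28,"dy":-24,"dz":0,"rx":0,"ry":0,"rz":0},{"dx":-28,"dy":-24,"dz":0,"rx":0,"ry":0,"rz":0},{"dx":-28,"dy":-24,"dz":0,"rx":0,"ry":0,"rz":0},{"dx":-28,"dy":-24,"dz":0,"rx":0,"ry":0,"rz":0},{"dx":-28,"dy":-24,"dz":0,"rx":0,"ry":0,"rz":0},{"dx":-28,"dy":-24,"dz":0,"rx":0,"ry":0,"rz":0},{"dx":-28,"dy":-24,"dz":0,"rx":0,"ry":0,"rz":0}], "jaw": 0, "force": 40}}

```text
clock: 1.43
ee_pos: [0.418, 0.2726, 0.2316]
ee_rot: [0.215, 0.977, 0.0, 0.0]
force: [0.8, 0.6, -0.2]
finger_gap: -0.001
```

>>> {"method": "step_arm", "body": {"commands": [{"dx":-16.5,"dy":-33.5,"dz":0,"rx":0,"ry":0,"rz":0},{"dx":-16.5,"dy":-33.5,"dz":0,"rx":0,"ry":0,"rz":0},{"dx":-16.5,"dy":-33.5,"dz":0,"rx":0,"ry":0,"rz":0},{"dx":-16.5,"dy":-33.5,"dz":0,"rx":0,"ry":0,"rz":0},{"dx":-16.5,"dy":-33.5,"dz":0,"rx":0,"ry":0,"rz":0},{"dx":-16.5,"dy":-33.5,"dz":0,"rx":0,"ry":0,"rz":0},{"dx":-16.5,"dy":-33.5,"dz":0,"rx":0,"ry":0,"rz":0},{"dx":-16.5,"dy":-33.5,"dz":0,"rx":0,"ry":0,"rz":0},{"dx":-16.5,"dy":-33.5,"dz":0,"rx":0,"ry":0,"rz":0},{"dx":-16.5,"dy":-33.5,"dz":0,"rx":0,"ry":0,"rz":0}]}}

```text
clock: 2.27
ee_pos: [0.4267, -0.1009, 0.2317]
ee_rot: [0.215, 0.977, 0.0, 0.0]
force: [0.6, 0.3, 0.7]
finger_gap: -0.005
```

>>> {"method": "step_arm", "body": {"commands": [{"dx":-16,"dy":-33,"dz":0,"rx":0,"ry":0,"rz":0},{"dx":-16,"dy":-33,"dz":0,"rx":0,"ry":0,"rz":0},{"dx":-16,"dy":-33,"dz":0,"rx":0,"ry":0,"rz":0},{"dx":-16,"dy":-33,"dz":0,"rx":0,"ry":0,"rz":0},{"dx":-8,"dy":-17,"dz":0,"rx":0,"ry":0,"rz":0},{"dx":0,"dy":0,"dz":0,"rx":0,"ry":0,"rz":-7},{"dx":0,"dy":0,"dz":0,"rx":0,"ry":0,"rz":-7},{"dx":0,"dy":0,"dz":0,"rx":0,"ry":0,"rz":0}]}}

```text
clock: 2.93
ee_pos: [0.4295, -0.2652, 0.2314]
ee_rot: [0.093, 0.996, 0.0, 0.0]
force: [-0.0, -0.2, -0.1]
finger_gap: 0.001
```

```bash
python3 - <<'E'
from h import *
s=sense();print(s["clock"],s["ee_pos"],R.from_quat(s["ee_rot"]).as_matrix().round(3),s["joint_positions"].round(2),s["force"])
im,d=snapshot("scene"); cv2.imwrite("pics/s1.png",cv2.resize(im[150:390,200:520,::-1],(800,600)))
im,d=snapshot("top"); cv2.imwrite("pics/t1.png",cv2.resize(im[150:330,180:420,::-1],(800,600)))
E
```

```text
2.9333 [ 0.42950025 -0.26517578  0.23135076] [[-0.983  0.186  0.   ]
 [ 0.186  0.983  0.   ]
 [-0.     0.    -1.   ]] [ 0.44  0.42  0.08  1.92 -0.05  0.8   1.93] [-0.01862953 -0.19252435 -0.09026498]
```

View pics/s1.png

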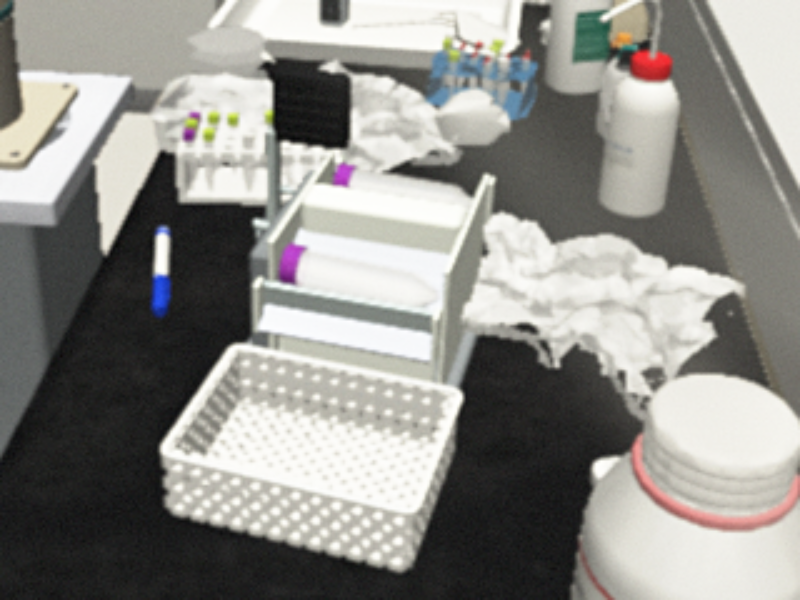

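View pics/t1.png

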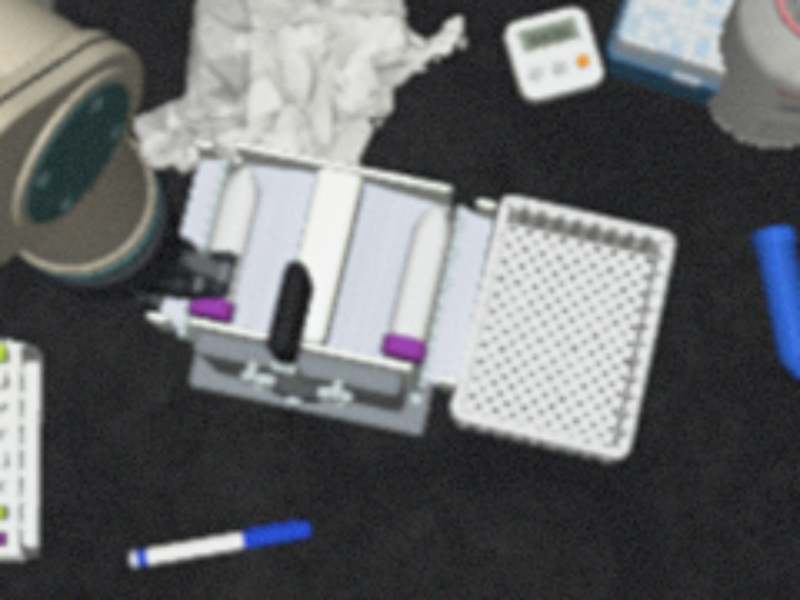

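```bash
python3 - <<'E'
from h import *
s=sense();p=np.array(s["ee_pos"])
for c in("scene","top"):
    ci=camera_info(c)
    for q in (p,np.array([.421,-.346,.225])):
        x=R.from_quat(ci["orientation"]).inv().apply(q-ci["position"]);print(c,x[0]/x[2]*ci["fx"]+ci["cx"],x[1]/x[2]*ci["fy"]+ci["cy"])
im,d=snapshot("scene"); cv2.imwrite("pics/s2.png",cv2.resize(im[0:300,120:520,::-1],(800,600)))
E
```

```text
scene 332.347039229636 159.21047905987675
scene 323.05626812980915 177.90415862682912
top 226.2499566472797 234.8592526428725
top 266.3399340934064 240.64727079961878
```

View pics/s2.png

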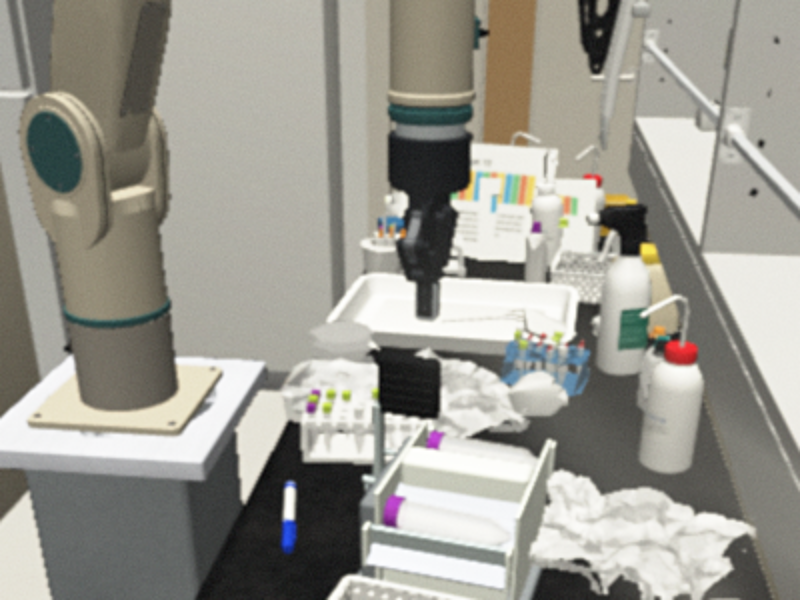

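>>> {"method": "step_arm", "body": {"commands": [{"dx":-3,"dy":0,"dz":20,"rx":0,"ry":0,"rz":0},{"dx":-3,"dy":0,"dz":26,"rx":0,"ry":0,"rz":0},{"dx":0,"dy":-15,"dz":0,"rx":0,"ry":0,"rz":0},{"dx":0,"dy":-15,"dz":0,"rx":0,"ry":0,"rz":0},{"dx":0,"dy":-10,"dz":0,"rx":0,"ry":0,"rz":0},{"dx":0,"dy":-5,"dz":0,"rx":0,"ry":0,"rz":0},{"dx":0,"dy":0,"dz":0,"rx":0,"ry":0,"rz":0}]}}

```text
clock: 3.67
ee_pos: [0.4269, -0.311, 0.1856]
ee_rot: [0.095, 0.995, -0.0, 0.0]
force: [1.0, -0.1, 0.2]
finger_gap: 0.006
```

>>> {"method": "step_arm", "body": {"commands": [{"dx":0,"dy":-4,"dz":0,"rx":0,"ry":0,"rz":0},{"dx":0,"dy":-4,"dz":0,"rx":0,"ry":0,"rz":0},{"dx":0,"dy":-4,"dz":0,"rx":0,"ry":0,"rz":0},{"dx":0,"dy":-4,"dz":0,"rx":0,"ry":0,"rz":0},{"dx":0,"dy":0,"dz":0,"rx":0,"ry":0,"rz":0}]}}

```text
clock: 4.08
ee_pos: [0.4242, -0.3265, 0.1856]
ee_rot: [0.094, 0.996, -0.0, 0.0]
force: [-0.3, 0.2, 1.4]
finger_gap: -0.004
```

>>> {"method": "step_arm", "body": {"commands": [{"dx":0,"dy":-4,"dz":0,"rx":0,"ry":0,"rz":0},{"dx":0,"dy":-4,"dz":0,"rx":0,"ry":0,"rz":0},{"dx":0,"dy":-4,"dz":0,"rx":0,"ry":0,"rz":0},{"dx":0,"dy":0,"dz":0,"rx":0,"ry":0,"rz":0}]}}

```text
clock: 4.42
ee_pos: [0.4218, -0.3382, 0.1853]
ee_rot: [0.094, 0.996, -0.0, 0.0]
force: [1.2, 1.2, 0.3]
finger_gap: -0.003
```

```bash
python3 - <<'E'
from h import *
im,d=snapshot("scene"); cv2.imwrite("pics/s3.png",cv2.resize(im[100:340,200:520,::-1],(800,600)))
im,d=snapshot("top"); cv2.imwrite("pics/t3.png",cv2.resize(im[150:330,180:420,::-1],(800,600)))
E
```

```text
(no output)
```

View pics/s3.png

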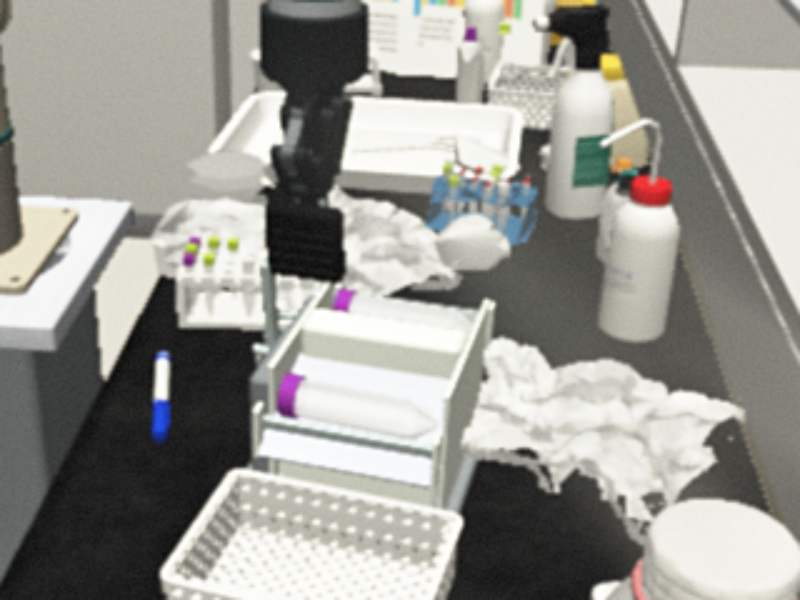

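View pics/t3.png

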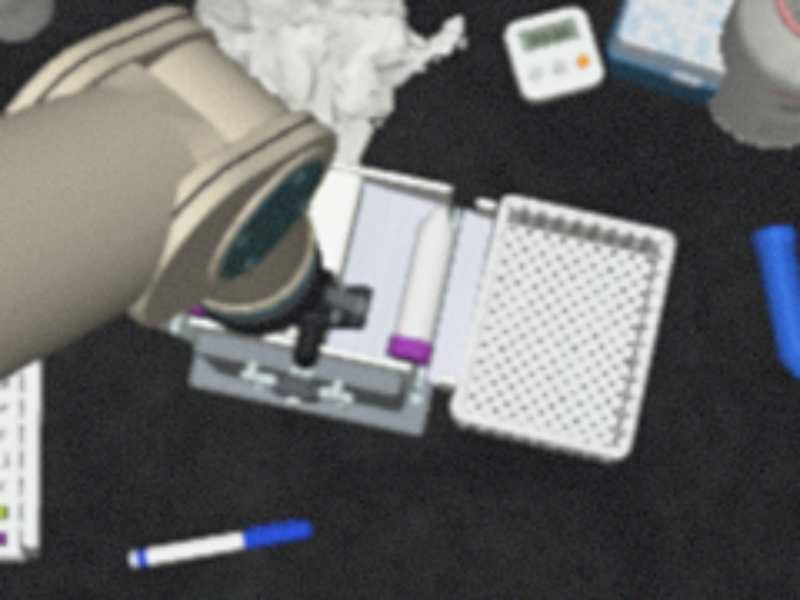

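>>> {"method": "step_arm", "body": {"commands": [{"dx":0,"dy":-4,"dz":0,"rx":0,"ry":0,"rz":0},{"dx":0,"dy":-4,"dz":0,"rx":0,"ry":0,"rz":0},{"dx":0,"dy":-4,"dz":0,"rx":0,"ry":0,"rz":0},{"dx":0,"dy":-4,"dz":0,"rx":0,"ry":0,"rz":0},{"dx":0,"dy":-2,"dz":0,"rx":0,"ry":0,"rz":0}]}}

```text
clock: 4.93
ee_pos: [0.418, -0.3546, 0.1847]
ee_rot: [0.094, 0.996, 0.001, -0.001]
force: [1.0, 5.4, -2.1]
finger_gap: -0.0
```

>>> {"method": "step_arm", "body": {"commands": [{"dx":0,"dy":-2,"dz":0,"rx":0,"ry":0,"rz":0},{"dx":0,"dy":0,"dz":0,"rx":0,"ry":0,"rz":0}]}}

```text
clock: 5.1
ee_pos: [0.4175, -0.3565, 0.1848]
ee_rot: [0.094, 0.996, 0.001, -0.001]
force: [1.2, 5.2, -1.1]
finger_gap: 0.002
```

>>> {"method": "step_arm", "body": {"commands": [{"dx":0,"dy":-2,"dz":0,"rx":0,"ry":0,"rz":0},{"dx":0,"dy":0,"dz":0,"rx":0,"ry":0,"rz":0}]}}

```text
clock: 5.27
ee_pos: [0.4172, -0.358, 0.1847]
ee_rot: [0.094, 0.996, 0.001, -0.001]
force: [0.8, 6.0, -1.6]
finger_gap: -0.0
```

>>> {"method": "step_arm", "body": {"commands": [{"dx":0,"dy":-2,"dz":0,"rx":0,"ry":0,"rz":0},{"dx":0,"dy":-1,"dz":0,"rx":0,"ry":0,"rz":0},{"dx":0,"dy":0,"dz":0,"rx":0,"ry":0,"rz":0}]}}

```text
clock: 5.52
ee_pos: [0.4171, -0.3582, 0.1847]
ee_rot: [0.093, 0.996, 0.003, -0.001]
force: [1.5, 10.8, -0.1]
finger_gap: 0.006
```

```bash
python3 - <<'E'
from h import *
im,d=snapshot("scene"); cv2.imwrite("pics/s4.png",cv2.resize(im[150:390,200:520,::-1],(800,600)))
ci=camera_info("scene");P=cloud(ci,d)
m=(d>0)&(im.max(-1)<60)&(P[...,2]>.15)&(P[...,2]<.23)&(P[...,0]>.37)&(P[...,0]<.47)&(P[...,1]<-.33)&(P[...,1]>-.45)
q=P[m]; n=[np.sin(np.radians(10.9)),np.cos(np.radians(10.9))]
z=q[:,2]; s=q[:,:2]@n; print(len(q),z.min(),z.max(),s.min(),s.max(),np.polyfit(z,s,1))
E
```

```text
836 0.16396001576278957 0.22940731128631947 -0.31024720969333436 -0.2790165862567169 [-0.13748286 -0.27354079]
```

View pics/s4.png

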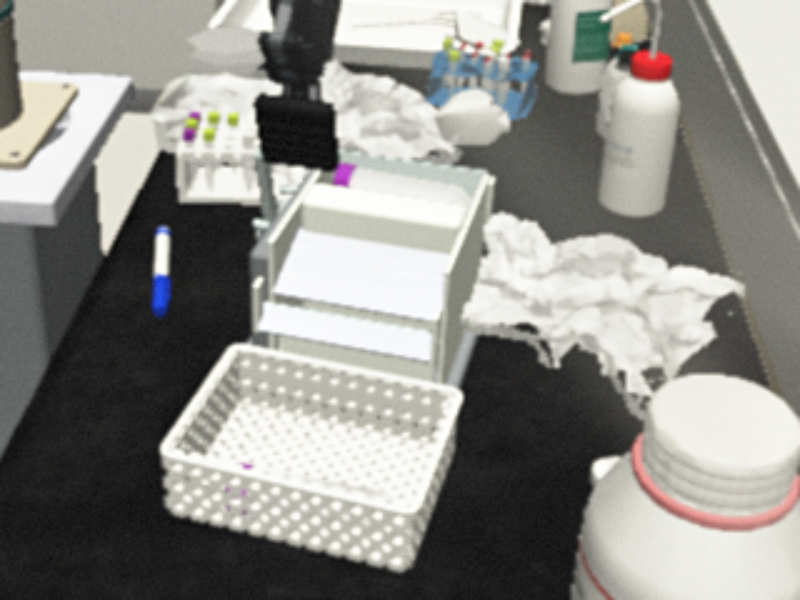

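The force jumped to 10.8 N without further travel, so the lever is at its stop. The tube has rolled out, with its purple cap showing inside the basket's near wall at about (240,480) in the crop. I'll hold here for about a second.

>>> {"method": "step_arm", "body": {"commands": [{"dx":0,"dy":0,"dz":0,"rx":0,"ry":0,"rz":0},{"dx":0,"dy":0,"dz":0,"rx":0,"ry":0,"rz":0},{"dx":0,"dy":0,"dz":0,"rx":0,"ry":0,"rz":0},{"dx":0,"dy":0,"dz":0,"rx":0,"ry":0,"rz":0},{"dx":0,"dy":0,"dz":0,"rx":0,"ry":0,"rz":0},{"dx":0,"dy":0,"dz":0,"rx":0,"ry":0,"rz":0},{"dx":0,"dy":0,"dz":0,"rx":0,"ry":0,"rz":0},{"dx":0,"dy":0,"dz":0,"rx":0,"ry":0,"rz":0},{"dx":0,"dy":0,"dz":0,"rx":0,"ry":0,"rz":0},{"dx":0,"dy":0,"dz":0,"rx":0,"ry":0,"rz":0}]}}

```text
clock: 6.4
ee_pos: [0.4171, -0.3583, 0.1847]
ee_rot: [0.093, 0.996, 0.003, -0.001]
force: [2.0, 10.8, -0.2]
finger_gap: -0.001
```

>>> {"method": "step_arm", "body": {"commands": [{"dx":0,"dy":6,"dz":0,"rx":0,"ry":0,"rz":0},{"dx":0,"dy":8,"dz":0,"rx":0,"ry":0,"rz":0},{"dx":0,"dy":8,"dz":0,"rx":0,"ry":0,"rz":0},{"dx":0,"dy":8,"dz":0,"rx":0,"ry":0,"rz":0},{"dx":0,"dy":8,"dz":0,"rx":0,"ry":0,"rz":0},{"dx":0,"dy":10,"dz":0,"rx":0,"ry":0,"rz":0},{"dx":0,"dy":15,"dz":0,"rx":0,"ry":0,"rz":0},{"dx":0,"dy":15,"dz":0,"rx":0,"ry":0,"rz":0},{"dx":0,"dy":15,"dz":0,"rx":0,"ry":0,"rz":0},{"dx":0,"dy":0,"dz":0,"rx":0,"ry":0,"rz":0}]}}

```text
clock: 7.23
ee_pos: [0.4354, -0.2671, 0.1851]
ee_rot: [0.092, 0.996, 0.001, -0.0]
force: [-0.1, 1.1, -0.0]
finger_gap: 0.001
```

>>> {"method": "step_arm", "body": {"commands": [{"dx":0,"dy":0,"dz":-20,"rx":0,"ry":0,"rz":0},{"dx":0,"dy":0,"dz":-30,"rx":0,"ry":0,"rz":0},{"dx":0,"dy":10,"dz":-20,"rx":0,"ry":0,"rz":0},{"dx":0,"dy":30,"dz":0,"rx":0,"ry":0,"rz":0},{"dx":0,"dy":30,"dz":0,"rx":0,"ry":0,"rz":0},{"dx":0,"dy":30,"dz":0,"rx":0,"ry":0,"rz":0},{"dx":0,"dy":30,"dz":0,"rx":0,"ry":0,"rz":0},{"dx":0,"dy":0,"dz":0,"rx":0,"ry":0,"rz":0}]}}

```text
clock: 7.9
ee_pos: [0.4603, -0.137, 0.2553]
ee_rot: [0.09, 0.996, 0.002, 0.0]
force: [0.8, 0.2, 0.1]
finger_gap: -0.0
```

```bash
python3 - <<'E'
from h import *
im,d=snapshot("scene"); cv2.imwrite("pics/s5.png",cv2.resize(im[150:390,200:520,::-1],(800,600)))
im,d=snapshot("top"); cv2.imwrite("pics/t5.png",cv2.resize(im[150:330,180:420,::-1],(800,600)))
ci=camera_info("top");P=cloud(ci,d)
m=(d>0)&(P[...,2]>.215)&(P[...,2]<.24)&(P[...,0]>.37)&(P[...,0]<.47)&(P[...,1]<-.3)&(P[...,1]>-.42)
print(P[m].mean(0),m.sum())
for l in("basket","tube_l"):
    for r in find_in(l,"top")[:3]: print(l,round(r["p"],2),w(ci,r["xyz"]).round(3))
print(sense()["clock"])
E
```

```text
[ 0.41905297 -0.34375212  0.22285072] 218
basket 0.95 [ 0.454 -0.522  0.011]
tube_l 0.94 [ 0.479 -0.69   0.03 ]
tube_l 0.75 [ 0.439 -0.566  0.03 ]
tube_l 0.66 [ 0.483 -0.284  0.113]
8.1
```

View pics/s5.png

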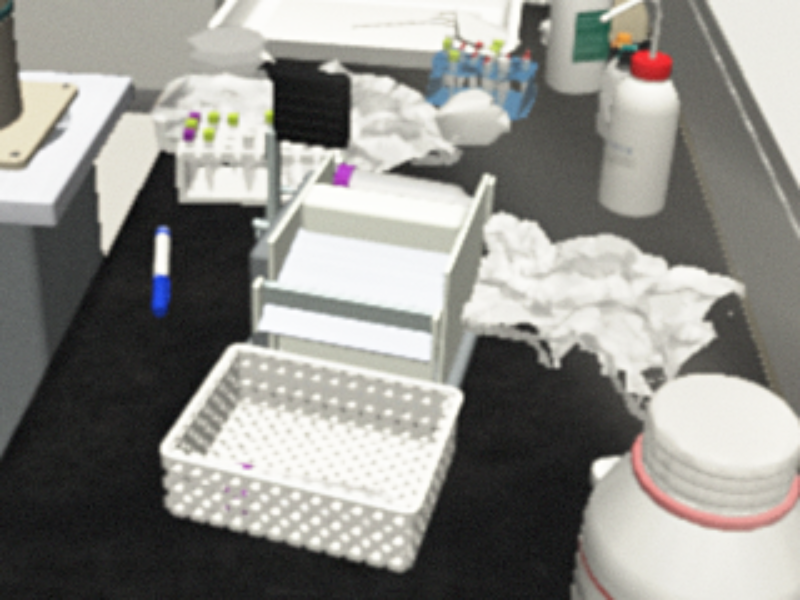

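View pics/t5.png

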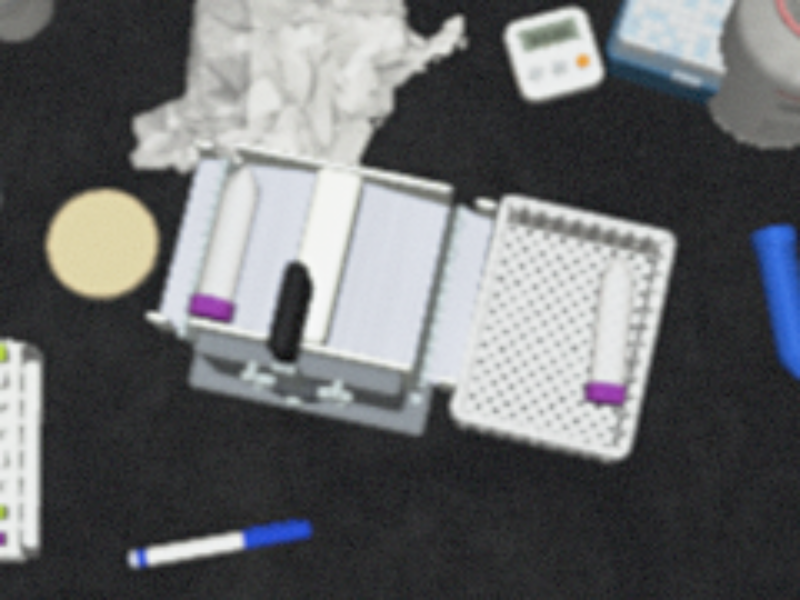

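The tube lies in the basket (610,330 in the top crop), and the other tube is still in its lane (225,245). The lever is upright again, the basket hasn't moved and the arm is clear, so I'll hand in.

```bash
python3 -c "
from bench import *
print(hand_in())"
```

```text
the job is handed in; nothing more can be done
None
```

The job is done and handed in: the tube from the dispenser's -y lane rolled into the basket, and the lever is back upright.

- **Push:** I pushed the lever towards the basket with the shut fingertips, flat on the paddle's +y side. At the end the force rose from about 6 N to 10.8 N with no further travel, so I took that as the stop. I held it there for about a second, backed off slowly and moved the arm clear.
- **Lever:** The top-camera depth put the tip within about 1 mm of where it was before the push.
- **Tubes and basket:** In the pictures the released tube lies inside the basket, and the other tube is still in its lane. The basket looks unmoved; the detector's positions before and after differ by 7 mm, which I put down to the tube now lying in view and to detector error.
- **Arm:** It ended clear of everything at about 8.1 s on the clock, with roughly zero tool force.
- **Check that failed:** I also tried to work out the lean angle at full push from depth. The fit gave only about 0.14 rad, because the points mixed the paddle's top and other surfaces. I did not use it; that the lever reached its stop rests on the force jump and on the tube being released.

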